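Clamp the square tube for deburring

ROBOT

A 6-joint arm with a two-finger parallel gripper is mounted at the origin on the work surface. World frame = base frame: x ahead of the robot, y to its left, z up, the work surface at z = 0. Lengths are in m, angles in rad, forces in N, time in s.
With the tool pointing down it reaches from about 0.25 to 0.725 m from the base axis. Payload 9.7 kg.
Tool frame: the origin (TCP) lies between the finger pads; the fingertips stand 17 mm ahead of it and the grasp point (between the pads) lies 2 mm behind it; z points along the fingers, y is the direction in which the jaws open and shut (so a half turn about z gives the same grasp; the last joint's range is limited). The gripper opens to 85 mm and grips with 20 to 120 N. Pads are 22 mm wide; open, the fingers measure 114 mm over their backs; the gripper's body (76 mm by 85 mm) begins 54 mm behind the grasp point. The pads swing forward as they close: fully open they stand 13 mm farther back than shut.
Start: joints at [-1.142, 0.087, 0.176, 1.66, 0, 1.571], TCP at [0.229, -0.5, 0.248] pointing down, gripper open.
Joint ranges: [-3.13, 3.13], [-0.85, 1.81], [-1.15, 1.24], [-2.2, 2.28], [-1.44, 1.52], [-3.14, 3.14]. Speed limits (rad/s): [2.22, 2.22, 2.57, 3.14, 3.14, 3.14].

INTERFACE

Orientations are given as a unit quaternion [x, y, z, w].
In Python, from bench import telemetry, eyes, ctrl gives the robot as it stands.
- The arm moves only by the tool jog_arm, never from a script. Its argument "rows" is a list of rows, each a list of 7 numbers: the turn, a rotation vector about the tool's x, y, z in rad, then the shift along the tool's x, y, z in mm, then the opening, from 0 (shut) to 1 (fully open). A call has 1 to 12 rows; each row shifts and turns the commanded pose from where the row before left it, along the tool's axes as they then stand; what a row does not reach is not made up. A row lasts 1/8 s, in which the tool goes at most 62.5 mm and 10.7 degrees, less where a joint would pass 70% of its speed; a pose out of reach is approached as far as the arm can. A call with a gripper value outside its range is refused whole. The fingers move at their own pace and stop on an object; the grip force is fixed at half the most. Time passes only in rows, so rows that do not move let the fingers close. It gives the time, the measured TCP pose, the force and the opening at its end, in the units of the state.
- telemetry.get_obs(): the state, without advancing time (a new reading comes with each control period).
- eyes.snapshot(name): name is "scene" or "top" or "wrist"; returns a dict with "pixels" (384x512x3 uint8, red, green, blue), "K" (3x3 intrinsics, pixels), "R" (3x3) and "t" (3): a world point X has camera coordinates R X + t; the wrist camera has in their place "mount" (4x4, takes a point from camera to tool coordinates, whose origin is the TCP and whose axes are the flange's). Camera axes: x right, y down, z forward; pixel columns grow to the right and rows downward; lengths in m; the calibration is good to about 2 mm. A picture is of the moment at which its call begins: read the wrist's pose just before it. There is no depth.
- ctrl.finish_job(): hands the job in, once; it reports no verdict.
Trained networks look in a picture, given as the dict that the camera call returned (one of the last four; its "shot" number tells which), for a name from the list of things; names that differ only in an ending like _2 or _b are one class to them, and where a whole thing is asked for, a point or a joint stands for the part that bears it (a point fixed in the world has none). Each returns a list of dicts, best first, with "score" (0 to 1); they miss things now and then, are a little off and sometimes report something else, mostly with a low value. They report only what shows in the picture. A call takes as long as a camera call.
- eyes.search_frame(picture, target): "box" ([left, top, width, height] in pixels, round what is visible of it).
- eyes.tip_of(picture, target): "position" ([row, column] in pixels: a listed point, or the origin of a listed thing).
The state is a dict: "t": time; "q": joint angles; "qvel": joint speeds; "effort": joint torques, N m; "eef_pos": TCP position; "tool_rot": TCP orientation; "wrist_force": force on the tool from outside, world axes, zero at the start; "moment": the same for the moment, N m; "grip_width": opening from 0.0 (shut) to 1.0 (fully open).
Only numpy, scipy, OpenCV 4.12 (cv2) and the standard library are available. Lean on these libraries where they do the work, as an engineer would, in place of code of your own. Each camera call takes 0.05 s, during which the arm holds its last target.

TASK

Clamp the square steel tube where it lies in the fixture: push the clamp strap round with the back of a finger until it lies square across the tube against its stop, and only then push the cam lever all the way down so that the foot bears on the tube. It is all done by pushing: leave the tube lying in its channel, do not lift or shift it or the loose things round the fixture, and take the hand clear at the end.

Things in the scene. Friction and masses are not known exactly. Their poses are not given: they have to be found in the camera images.
- fixture: Dark steel clamping fixture fixed to the bench; origin at the centre of its underside on the bench; z up. Base plate 180 (x) x 160 (y) x 12 mm. A channel along y for the tube, centred at x = +25 mm: two cheeks, each 8 mm thick, tops 32 mm above the bench. The strap's pivot post stands at x = -60 mm, y = 0. A square stop post (14 x 14 mm, top 76 mm above the bench) at x = +61, y = -21 mm meets the strap's side when it is home.
- strap (a joint): Swing of the clamp strap about its upright pivot, rad. 0 = parked, with the strap pointing 1.5 rad counter-clockwise (seen from above) from the fixture's +x; it grows clockwise, and 1.5 = home, against the stop, with the strap along the fixture's +x, square across the tube. Stiff: stays where it is left; about 0.22 N m turns it (2 to 3 N near its tip).
- strap_pivot (a point): Point on the strap's pivot axis, on the strap's top face, 70 mm above the bench. Its x axis points along the strap to its free end, z up. The strap is a flat plain steel bar 26 mm wide, 14 mm thick (underside 56 mm, top 70 mm above the bench), reaching from 20 mm behind the pivot to 125 mm ahead of it. Nothing stands on it but the cam's ears, within 11 mm of the pivot, and the foot's stem, a hexagon nut up to 12 mm above the strap 85 mm out (seen, not solid).
- strap_tip (a point): Middle of the strap's free end on its top face, 125 mm from the pivot; x axis along the strap outwards.
- lever (a joint): Cam lever's angle about a level pin across the strap, rad. 0 = open, leaning 0.35 rad (20 degrees) back from upright, away from the strap's free end; it grows as the lever tips over towards the strap's free end; 1.75 = fully down, lying along above the strap, 0.17 rad above level. It stays where it is left; about 0.25 N m turns it (3 to 4 N near its end), rising to about 0.4 N m (5 to 6 N) over the last 0.2 rad as the cam presses the foot down.
- lever_pin (a point): Centre of the lever's pin, straight above the strap's pivot, 92 mm above the bench. The pin runs along this point's y axis; its z axis points along the lever to its end.
- lever_tip (a point): End of the cam lever, 85 mm from its pin; z axis along the lever outwards. The lever is 13 mm wide and 10 mm thick near the pin; its black grip, from 35 to 85 mm from the pin, is 18 mm wide and 14 mm thick (7 mm either side of its centre line).
- foot: Round black rubber-faced pressure foot, 20 mm in diameter, under the strap 85 mm from its pivot; origin at the centre of its lower face. 48 mm above the bench with the lever at 0, that is 6 mm over the tube's top; the lever drives it down 3.8 mm per rad, to press on the tube if the strap is home.
- tube: Plain square steel tube 30 x 30 mm, 260 mm long, 0.5 kg, lying loose along y in the fixture's channel (2 mm of play on each side). Origin at the centre of its underside, 12 mm above the bench; its top is 42 mm above the bench.
- offcut: Bystander: short piece of the same square tube, 30 x 30 mm, standing upright, 65 mm tall; origin under its centre.
- bolt: Bystander: steel bolt standing on its hexagon head, 65 mm tall, head 28 mm across; origin under its centre.
- jar: Bystander: small white jar with a black cap, 56 mm in diameter, 60 mm tall; origin under its centre.
- deburrer: Bystander: hand deburring tool with a red handle, 150 mm long, lying on the bench; origin under its middle.

How it is judged:
On the way, in this order (a step that is already met when the one before it is completed fails the run):
1. the strap is swung home across the tube while the lever is still open (value of joint strap above 1.43 rad and value of joint lever below 0.9 rad), for 0.2 s.
2. the lever is fully down and the foot bears on the tube (value of joint strap above 1.43 rad and value of joint lever above 1.65 rad and contact force between foot and tube above 3 N), for 0.2 s.
At the end, for the whole second after the job is handed in: The strap is within 0.07 rad of home, the lever within 0.1 rad of fully down, the foot presses on the tube with more than 3 N, the tube is within 20 mm of where it lay and the bystanders within 20 mm of where they stood (all of step 2 and distance of tube from where it was at the start of the episode below 0.02 m and not (distance of offcut from where it was at the start of the episode above 0.02 m) and not (distance of bolt from where it was at the start of the episode above 0.02 m) and not (distance of jar from where it was at the start of the episode above 0.02 m) and not (distance of deburrer from where it was at the start of the episode above 0.02 m)); the robot touches nothing.
It fails at once if the lever is pushed down before the strap is home (value of joint lever above 1 rad and value of joint strap below 1.35 rad).
It fails at once if the tube is lifted or shifted more than 20 mm (distance of tube from where it was at the start of the episode above 0.02 m or z of tube in the frame of fixture above 0.022 m).
It fails at once if a bystander is lifted, or moved more than 20 mm (distance of any of offcut, bolt, jar, deburrer from where it was at the start of the episode above 0.02 m or height (world z) of any of offcut, bolt, jar above 0.012 m).
It also fails if it takes over 51 s, if anything falls off the work surface, if the arm or the gripper's body presses on something with over 40 N, if the wrist force passes 120 N, or if a joint passes its speed limit or range.

## Working session

There is one attempt and no reset: what is moved stays moved. The work goes in short steps, Python scripts to look and compute and a tool call to move; the robot and the scene stay as the last step left them, time stands still between calls to the robot, and variables do not carry over. Pictures are saved under pics/ and viewed, and the job is handed in when it is done.

Besides the shell and the picture viewer there is one more tool, called as name(argument=value, ...), one argument or row to a line, values as JSON. jog_arm: Moves the arm, as the interface text tells. Its arguments: {"type":"object","properties":{"rows":{"type":"array","items":{"type":"array","items":{"type":"number"}}}},"required":["rows"]}

```bash
mkdir -p pics; ls; cat > h.py <<'E'
import numpy as np, cv2
from bench import telemetry, eyes, ctrl
def save(p,n,s=1.5):
    im=cv2.cvtColor(p["pixels"],cv2.COLOR_RGB2BGR)
    cv2.imwrite(f"pics/{n}.png",cv2.resize(im,None,fx=s,fy=s))
def onplane(p,rc,z):
    K,R,t=map(np.array,(p["K"],p["R"],p["t"]))
    d=R.T@np.linalg.solve(K,[rc[1],rc[0],1]); c=-R.T@t
    return c+d*(z-c[2])/d[2]
def proj(p,X):
    K,R,t=map(np.array,(p["K"],p["R"],p["t"]))
    c=K@(R@np.array(X)+t); return c[:2]/c[2]
E
python3 - <<'E'
from h import *
np.set_printoptions(precision=4,suppress=True)
o=telemetry.get_obs(); print(o)
hz=dict(fixture=0,strap_pivot=.07,strap_tip=.07,lever_pin=.092,lever_tip=.092+.08,foot=.048,tube=.012,offcut=0,bolt=0,jar=0,deburrer=0)
for n in("top","scene"):
    p=eyes.snapshot(n); save(p,n+"0"); print(n,"cam",-np.array(p["R"]).T@p["t"])
    for k,z in hz.items():
        r=eyes.tip_of(p,k)
        for a in r[:2]: print(k,a["score"],a["position"],onplane(p,a["position"],z))
E
```

```text
pics
{'t': 0.0, 'q': array([-1.142 ,  0.0875,  0.1751,  1.6598, -0.    ,  1.5708]), 'qvel': array([ 0.0008,  0.0003,  0.0005,  0.0001, -0.0002,  0.0007]), 'effort': array([ -0.0016, -52.038 ,  46.4808,   0.0159,  -0.0001,   0.    ]), 'eef_pos': array([ 0.2286, -0.5   ,  0.2476]), 'tool_rot': array([ 0.9771,  0.2128, -0.0002, -0.0007]), 'wrist_force': array([-0.4723,  0.4691, -0.5836]), 'moment': array([-0.0164,  0.0048, -0.0051]), 'grip_width': 1.0002906187519869}
top cam [0.4943 0.0575 0.914 ]
fixture 0.67 [223.3, 291.1] [ 0.5876 -0.0163  0.    ]
strap_pivot 0.94 [245.3, 294.7] [ 0.5328 -0.0174  0.07  ]
strap_tip 0.61 [226.4, 243.2] [0.5746 0.0937 0.07  ]
strap_tip 0.53 [165.2, 345.5] [ 0.7096 -0.1351  0.07  ]
lever_pin 0.4 [245.6, 298.9] [ 0.5311 -0.0242  0.092 ]
lever_tip 0.53 [247.9, 304.5] [ 0.5231 -0.0268  0.172 ]
foot 0.72 [207.5, 294.5] [ 0.6183 -0.0209  0.048 ]
foot 0.53 [232.1, 262.0] [0.5636 0.0528 0.048 ]
tube 0.7 [231.0, 261.4] [0.569 0.054 0.012]
tube 0.57 [210.6, 294.7] [ 0.6161 -0.0245  0.012 ]
offcut 0.57 [212.3, 203.2] [0.6156 0.1917 0.    ]
bolt 0.66 [255.6, 349.0] [ 0.5111 -0.1491  0.    ]
jar 0.85 [164.8, 342.4] [ 0.7285 -0.1436  0.    ]
deburrer 0.65 [152.9, 264.4] [0.7602 0.0448 0.    ]
deburrer 0.18 [223.2, 240.9] [0.5889 0.1022 0.    ]
scene cam [ 0.8652 -0.2669  0.675 ]
strap_pivot 0.89 [220.8, 200.2] [ 0.531  -0.0183  0.07  ]
strap_tip 0.59 [196.7, 254.5] [0.5857 0.096  0.07  ]
lever_pin 0.6 [214.9, 199.4] [ 0.5324 -0.0176  0.092 ]
lever_tip 0.55 [189.7, 184.3] [ 0.5186 -0.0259  0.172 ]
foot 0.45 [209.5, 235.6] [0.5624 0.0573 0.048 ]
tube 0.63 [258.3, 234.0] [ 0.6186 -0.024   0.012 ]
tube 0.45 [223.2, 197.2] [ 0.4977 -0.0031  0.012 ]
offcut 0.56 [222.5, 198.5] [0.4922 0.0048 0.    ]
offcut 0.49 [272.3, 306.6] [0.756  0.0418 0.    ]
bolt 0.66 [278.6, 152.9] [ 0.5067 -0.1519  0.    ]
jar 0.78 [346.2, 239.6] [ 0.7313 -0.1528  0.    ]
deburrer 0.75 [272.7, 304.4] [0.7528 0.0384 0.    ]
```

View pics/top0.png

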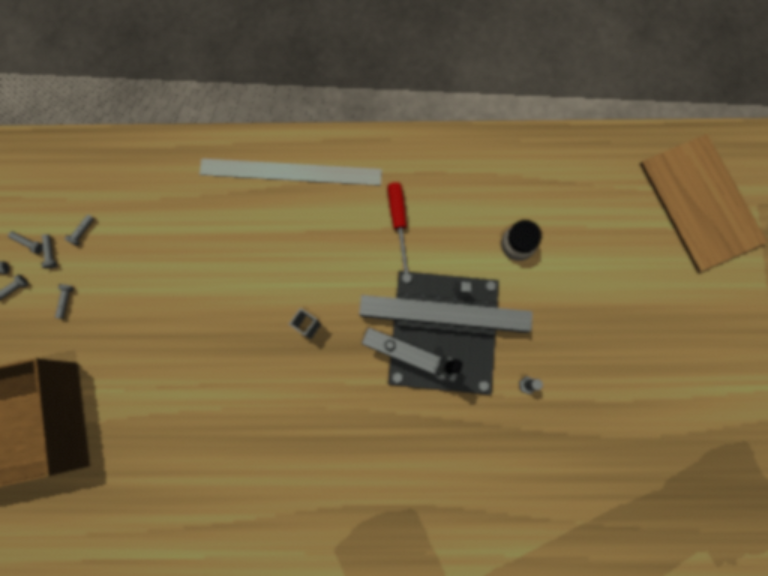

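View pics/scene0.png

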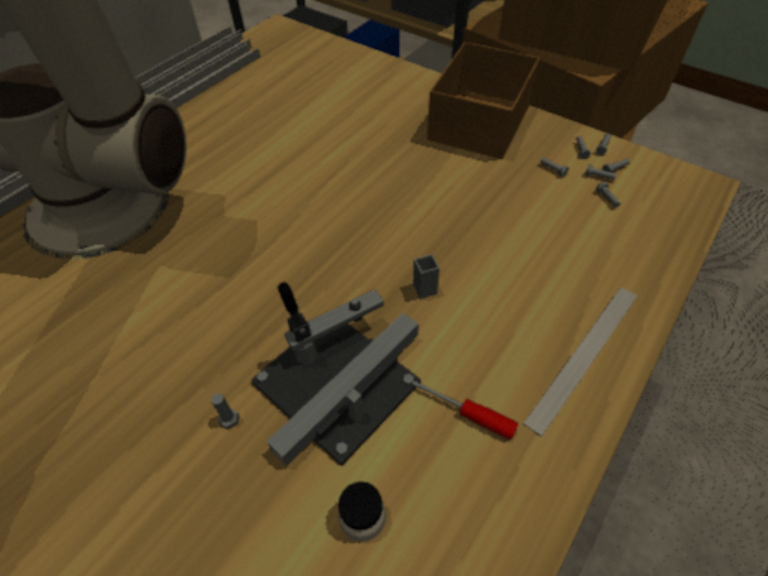

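Top view: the strap points up-left from its pivot (tip about px (367,336), pivot about (442,366) in the enlarged picture). The tube runs from (361,308) to (531,321), so the fixture yaw is about -0.076 rad. The stop is at (466,287), and the offcut, bolt and jar are well clear. I'll turn the tool half round first to keep joint 6 central, and shut the fingers.

jog_arm(
  rows=[
    [0,0,-0.18,0,0,0,0],
    [0,0,-0.18,0,0,0,0],
    [0,0,-0.18,0,0,0,0],
    [0,0,-0.18,0,0,0,0],
    [0,0,-0.18,0,0,0,0],
    [0,0,-0.18,0,0,0,0],
    [0,0,-0.18,0,0,0,0],
    [0,0,-0.18,0,0,0,0],
    [0,0,-0.18,0,0,0,0],
    [0,0,-0.18,0,0,0,0],
  ],
)

```text
t: 2.45
eef_pos: [0.2287, -0.5002, 0.2483]
tool_rot: [0.438, 0.899, 0.0, 0.0]
wrist_force: [-0.1, -0.8, 0.4]
grip_width: 0.0
```

```bash
cat >> h.py <<'E'
from scipy.spatial.transform import Rotation as Ro
np.set_printoptions(precision=4,suppress=True)
P=np.array([.532,-.018]); Y=-.076
def st():
    o=telemetry.get_obs(); R=Ro.from_quat(o["tool_rot"]).as_matrix()
    print("t",o["t"],"q",o["q"],"pos",o["eef_pos"],"head",np.arctan2(R[1,0],R[0,0]),"z",R[:,2],"F",o["wrist_force"],"g",o["grip_width"])
    return o,R
def to(pos,head):
    o,R=st(); h=np.arctan2(R[1,0],R[0,0])
    dh=(head-h+np.pi)%(2*np.pi)-np.pi
    print("shift mm in tool axes",R.T@(np.array(pos)-o["eef_pos"])*1e3,"rz",-dh)
def pose(th,r,d,z):
    c,s=np.cos(th),np.sin(th)
    return [P[0]+r*c-d*s,P[1]+r*s+d*c,z]
E
python3 - <<'E'
from h import *
to(pose(1.18,.105,.045,.25),1.18+np.pi); print(pose(1.18,.105,.045,.25))
E
```

```text
t 2.45 q [-1.142   0.0869  0.1759  1.6598  0.     -0.2352] pos [ 0.2287 -0.5002  0.2483] head 2.2347782958184417 z [ 0.  0. -1.] F [-0.1031 -0.7626  0.3597] g 0.00017569435880058834
shift mm in tool axes [283.7819 605.1509  -1.7097] rz -2.0868143577713507
[np.float64(0.5303898360001618), np.float64(0.09622524839935181), 0.25]
```

jog_arm(
  rows=[
    [0,0,0,14,30,0,0],
    [0,0,0,14,30,0,0],
    [0,0,0,14,30,0,0],
    [0,0,0,14,30,0,0],
    [0,0,0,14,30,0,0],
    [0,0,0,14,30,0,0],
    [0,0,0,14,30,0,0],
    [0,0,0,14,30,0,0],
    [0,0,0,14,30,0,0],
    [0,0,0,14,30,0,0],
  ],
)

```text
t: 3.7
eef_pos: [0.3808, -0.205, 0.2484]
tool_rot: [0.441, 0.898, -0.0, 0.0]
wrist_force: [-0.2, -0.4, 0.1]
grip_width: -0.002
```

jog_arm(
  rows=[
    [0,0,0,14,30,0,0],
    [0,0,0,14,30,0,0],
    [0,0,0,14,30,0,0],
    [0,0,0,14,30,0,0],
    [0,0,0,14,30,0,0],
    [0,0,0,14,30,0,0],
    [0,0,0,14,30,0,0],
    [0,0,0,14,30,0,0],
    [0,0,0,14,30,0,0],
    [0,0,0,14,30,0,0],
  ],
)

```text
t: 4.95
eef_pos: [0.5326, 0.0893, 0.2483]
tool_rot: [0.441, 0.898, 0.0, 0.0]
wrist_force: [-0.2, -0.9, -0.5]
grip_width: -0.001
```

jog_arm(
  rows=[
    [0,0,-0.18,0,0,0,0],
    [0,0,-0.18,0,0,0,0],
    [0,0,-0.18,0,0,0,0],
    [0,0,-0.18,0,0,0,0],
    [0,0,-0.18,0,0,0,0],
    [0,0,-0.18,0,0,0,0],
    [0,0,-0.18,0,0,0,0],
    [0,0,-0.18,0,0,0,0],
    [0,0,-0.18,0,0,0,0],
    [0,0,-0.18,0,0,0,0],
    [0,0,-0.18,0,0,0,0],
    [0,0,-0.1,0,0,0,0],
  ],
)

```text
t: 6.45
eef_pos: [0.5322, 0.0883, 0.2483]
tool_rot: [-0.553, 0.833, -0.0, 0.0]
wrist_force: [0.3, -0.5, -0.2]
grip_width: -0.001
```

```bash
python3 - <<'E'
from h import *
to(pose(1.18,.105,.045,.25),1.18+np.pi)
o,R=st()
p=eyes.snapshot("wrist"); save(p,"w1")
M=np.array(p["mount"]);print(M)
T=np.eye(4);T[:3,:3]=R;T[:3,3]=o["eef_pos"]
W=T@M; Rc=W[:3,:3].T; p2=dict(K=p["K"],R=Rc,t=-Rc@W[:3,3])
for k,z in dict(strap_pivot=.07,strap_tip=.07,lever_pin=.092,lever_tip=.172).items():
    for a in eyes.tip_of(p,k)[:2]: print(k,a["score"],a["position"],onplane(p2,a["position"],z))
p=eyes.snapshot("scene"); save(p,"s1")
E
```

```text
t 6.45 q [ 0.1644  0.0614  0.1489  1.6583 -0.     -1.0073] pos [0.5322 0.0883 0.2483] head -1.9699217385669872 z [ 0. -0. -1.] F [ 0.2513 -0.5332 -0.2245] g -0.000589031127424688
shift mm in tool axes [-6.6395  4.7341 -1.6948] rz -0.008329084977194867
t 6.45 q [ 0.1644  0.0614  0.1489  1.6583 -0.     -1.0073] pos [0.5322 0.0883 0.2483] head -1.9699217385669872 z [ 0. -0. -1.] F [ 0.2513 -0.5332 -0.2245] g -0.000589031127424688
[[-0.001  -0.9619 -0.2734  0.0694]
 [ 1.     -0.0011  0.0004 -0.0016]
 [-0.0006 -0.2734  0.9619 -0.125 ]
 [ 0.      0.      0.      1.    ]]
strap_pivot 0.69 [71.7, 207.2] [ 0.535  -0.0204  0.07  ]
strap_tip 0.85 [202.9, 215.3] [0.5804 0.0947 0.07  ]
strap_tip 0.29 [206.5, 71.0] [0.7164 0.0413 0.07  ]
lever_tip 0.63 [38.3, 181.7] [ 0.5314 -0.0278  0.172 ]
```

View pics/w1.png

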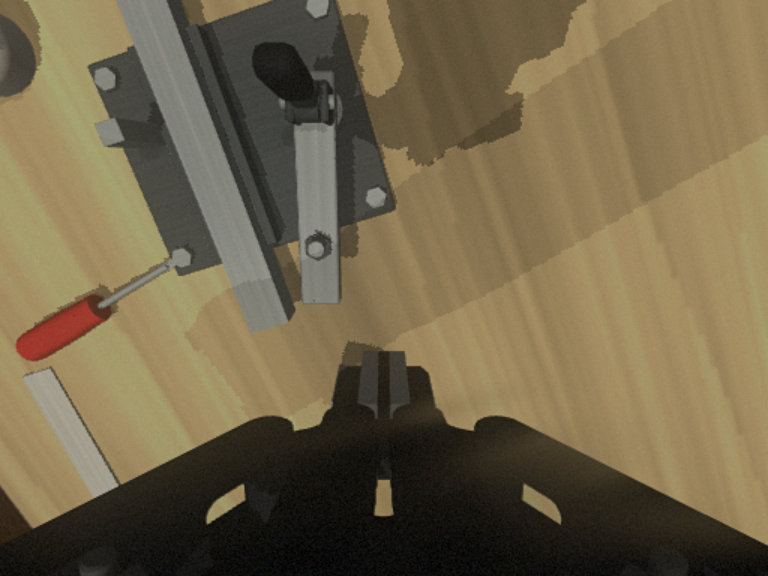

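View pics/s1.png

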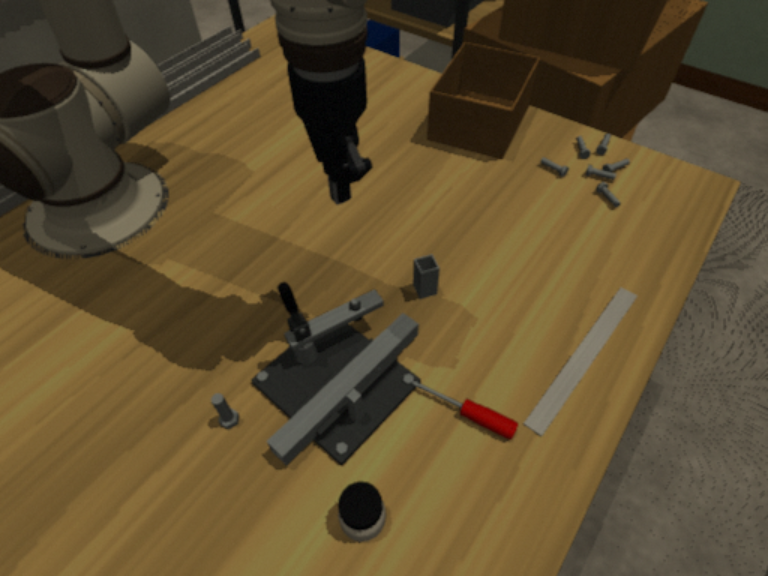

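The wrist picture agrees with the rest: strap heading is about 1.18 rad, and the tip is 123 mm from the pivot. The fingers are shut and clear on the robot's side of the strap, so I'll go down beside it.

jog_arm(
  rows=[
    [0,0,0,-7,5,0,0],
    [0,0,0,0,0,25,0],
    [0,0,0,0,0,35,0],
    [0,0,0,0,0,35,0],
    [0,0,0,0,0,30,0],
    [0,0,0,0,0,25,0],
    [0,0,0,0,0,15,0],
    [0,0,0,0,0,8,0],
    [0,0,0,0,0,0,0],
  ],
)

```text
t: 7.88
eef_pos: [0.5303, 0.0968, 0.0754]
tool_rot: [-0.551, 0.835, 0.0, -0.0]
wrist_force: [0.7, 0.8, 0.4]
grip_width: 0.001
```

```bash
python3 - <<'E'
from h import *
o,R=st()
for n in("wrist","scene"):
    p=eyes.snapshot(n); save(p,n+"2")
E
```

```text
t 7.875 q [ 0.1805  0.0648 -0.1816  1.3245  0.     -0.9867] pos [0.5303 0.0968 0.0754] head -1.9744580377552439 z [-0.0001  0.     -1.    ] F [0.6525 0.7845 0.4288] g 0.0014672437076221892
```

View pics/wrist2.png

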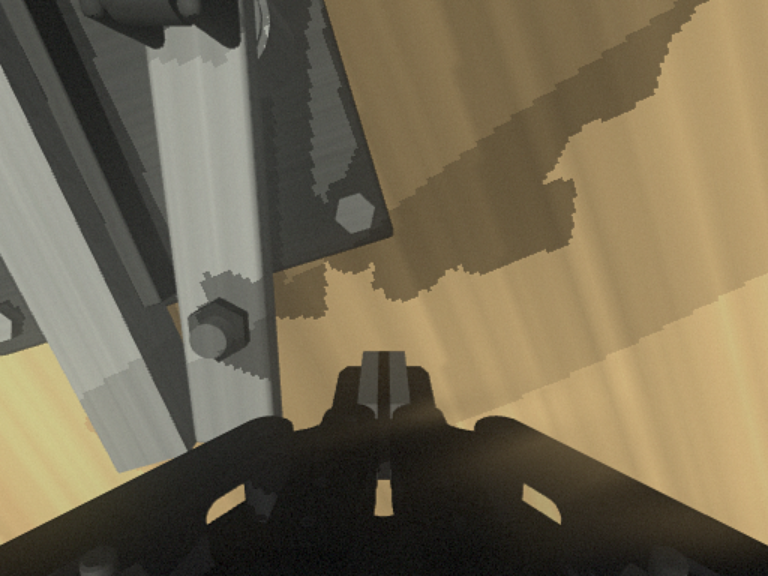

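View pics/scene2.png

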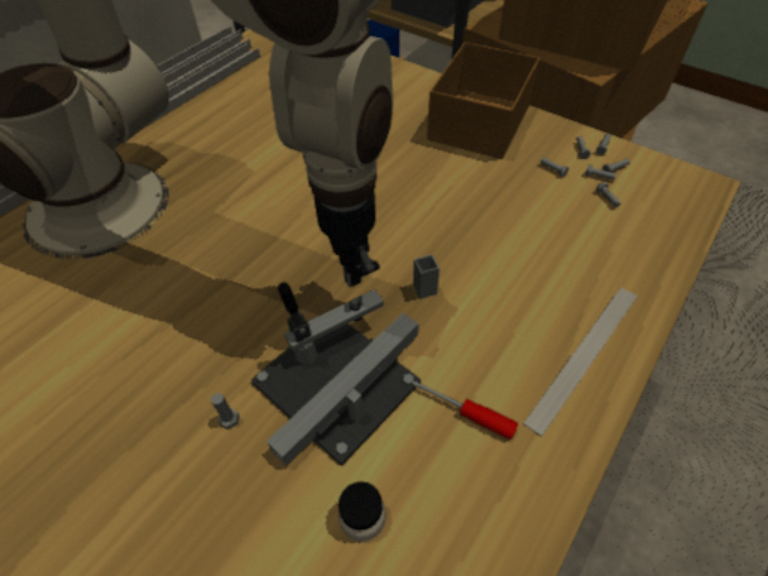

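The fingertips are beside the strap near its tip, with a gap of about 17 mm. Now closing the gap and sweeping on an arc about the pivot.

jog_arm(
  rows=[
    [0,0,0,0,-7,0,0],
    [0,0,0,0,-7,0,0],
    [0,0,0.07,-2,-7.5,0,0],
    [0,0,0.08,-2,-8.5,0,0],
    [0,0,0.08,-2,-8.5,0,0],
    [0,0,0.08,-2,-8.5,0,0],
    [0,0,0.08,-2,-8.5,0,0],
  ],
)

```text
t: 8.85
eef_pos: [0.5842, 0.078, 0.0755]
tool_rot: [-0.378, 0.926, 0.001, 0.0]
wrist_force: [0.4, 3.7, 1.2]
grip_width: -0.005
```

```bash
python3 - <<'E'
from h import *
o,R=st()
for n in("wrist","top"):
    p=eyes.snapshot(n); save(p,n+"3",1.2)
d=o["eef_pos"][:2]-P; h=np.arctan2(R[1,0],R[0,0])+np.pi
print("r,d",d@[np.cos(h),np.sin(h)],d@[-np.sin(h),np.cos(h)],h)
E
```

```text
t 8.85 q [ 0.1322  0.1823 -0.052   1.3361  0.0012 -0.6427] pos [0.5842 0.078  0.0755] head -2.366693422086705 z [ 0.0003  0.0013 -1.    ] F [0.4231 3.6812 1.209 ] g -0.005261072065804823
r,d 0.10443846513897456 0.032074110530533224 0.7748992315030883
```

View pics/wrist3.png

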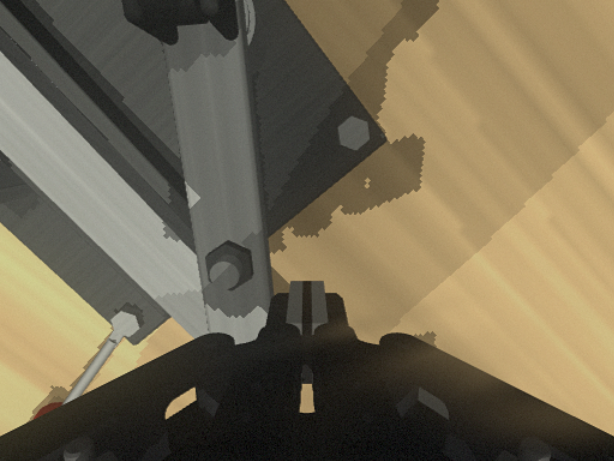

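The finger's back now bears on the strap (3.7 N) and turns it. Sweeping on.

jog_arm(
  rows=[
    [0,0,0.08,-2.3,-8.5,0,0],
    [0,0,0.08,-2.3,-8.5,0,0],
    [0,0,0.08,-2.3,-8.5,0,0],
    [0,0,0.08,-2.3,-8.5,0,0],
    [0,0,0.08,-2.3,-8.5,0,0],
    [0,0,0.08,-2.3,-8.5,0,0],
    [0,0,0.08,-2.3,-8.5,0,0],
    [0,0,0.08,-2.3,-8.5,0,0],
    [0,0,0.06,-2,-6.5,0,0],
  ],
)

```text
t: 10.07
eef_pos: [0.6345, 0.0215, 0.0754]
tool_rot: [-0.039, 0.999, 0.0, 0.0]
wrist_force: [1.0, 3.1, -0.5]
grip_width: -0.002
```

```bash
cat >> h.py <<'E'
def rd():
    o,R=st()
    d=o["eef_pos"][:2]-P; h=np.arctan2(R[1,0],R[0,0])+np.pi
    h=(h+np.pi)%(2*np.pi)-np.pi
    print("r,d",d@[np.cos(h),np.sin(h)],d@[-np.sin(h),np.cos(h)],h)
E
python3 - <<'E'
from h import *
rd()
for n in("wrist","scene"):
    p=eyes.snapshot(n); save(p,n+"4",1.2)
E
```

```text
t 10.075 q [ 0.0336  0.2897  0.0756  1.3562  0.0007 -0.0437] pos [0.6345 0.0215 0.0754] head -3.0643729124862267 z [ 0.0005  0.0007 -1.    ] F [ 0.9877  3.1459 -0.5353] g -0.0019332637821077114
r,d 0.10524463896380022 0.03146080881828957 0.07721974110356644
```

View pics/wrist4.png

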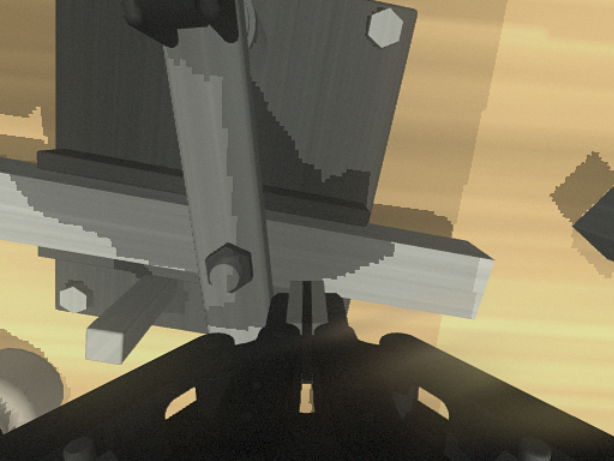

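View pics/scene4.png

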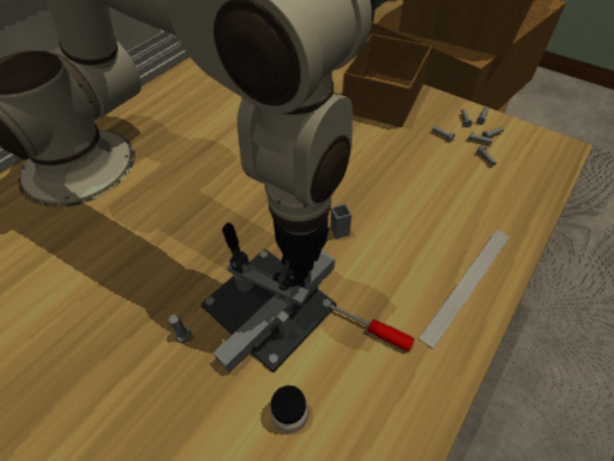

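Not yet at the stop. Going on in smaller steps.

jog_arm(
  rows=[
    [0,0,0.05,-1.5,-5.3,0,0],
    [0,0,0.04,-1.2,-4.2,0,0],
    [0,0,0.03,-1,-3.2,0,0],
    [0,0,0,0,0,0,0],
  ],
)

```text
t: 10.68
eef_pos: [0.6383, 0.0086, 0.0753]
tool_rot: [0.021, 1.0, -0.0, 0.0]
wrist_force: [1.2, 1.1, -0.9]
grip_width: 0.001
```

```bash
python3 - <<'E'
from h import *
rd()
E
```

```text
t 10.675 q [ 0.0136  0.2985  0.0864  1.3587 -0.0002  0.0563] pos [0.6383 0.0086 0.0753] head 3.098953535942483 z [ 0.     -0.0002 -1.    ] F [ 1.1671  1.1085 -0.9058] g 0.0008744012035949038
r,d 0.10504379861162425 0.03114574520830126 -0.04263911764730999
```

jog_arm(
  rows=[
    [0,0,0.02,-0.5,-2.2,0,0],
    [0,0,0.01,0,-2,0,0],
    [0,0,0,0,-1,0,0],
  ],
)

```text
t: 11.05
eef_pos: [0.6385, 0.0036, 0.0754]
tool_rot: [0.036, 0.999, 0.0, 0.0]
wrist_force: [2.4, 3.2, 0.4]
grip_width: 0.0
```

jog_arm(
  rows=[
    [0,0,0,0,-1,0,0],
    [0,0,0,0,0,0,0],
  ],
)

```text
t: 11.3
eef_pos: [0.6384, 0.0025, 0.0753]
tool_rot: [0.036, 0.999, -0.0, 0.0]
wrist_force: [1.2, 1.3, 1.0]
grip_width: -0.003
```

```bash
python3 - <<'E'
from h import *
rd()
p=eyes.snapshot("wrist"); save(p,"wrist5",1.2)
E
```

```text
t 11.3 q [ 0.004   0.2986  0.0866  1.3587 -0.0001  0.0769] pos [0.6384 0.0025 0.0753] head 3.068773150183832 z [-0.     -0.0001 -1.    ] F [1.1624 1.3381 1.0432] g -0.002923045905764027
r,d 0.10459447874245258 0.028233599566369547 -0.07281950340596133
```

View pics/wrist5.png

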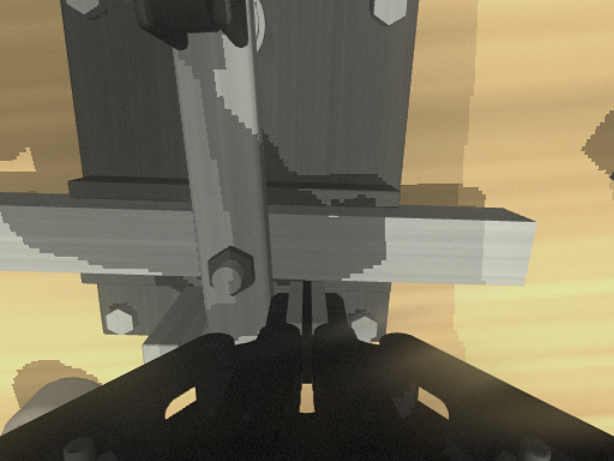

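jog_arm(
  rows=[
    [0,0,0,0,-2,0,0],
    [0,0,0,0,-1,0,0],
    [0,0,0,0,0,0,0],
  ],
)

```text
t: 11.72
eef_pos: [0.6382, -0.0005, 0.0753]
tool_rot: [0.036, 0.999, -0.0, -0.0]
wrist_force: [1.6, 1.2, 0.4]
grip_width: 0.002
```

jog_arm(
  rows=[
    [0,0,0,0,-2,0,0],
    [0,0,0,0,-1,0,0],
    [0,0,0,0,0,0,0],
  ],
)

```text
t: 12.1
eef_pos: [0.6379, -0.0035, 0.0753]
tool_rot: [0.036, 0.999, -0.0, -0.0]
wrist_force: [2.2, 1.8, 1.0]
grip_width: -0.001
```

jog_arm(
  rows=[
    [0,0,0,0,-1.5,0,0],
    [0,0,0,0,-1,0,0],
    [0,0,0,0,0,0,0],
  ],
)

```text
t: 12.48
eef_pos: [0.6379, -0.0052, 0.0753]
tool_rot: [0.036, 0.999, 0.001, 0.0]
wrist_force: [3.3, 5.7, -0.4]
grip_width: 0.0
```

```bash
python3 - <<'E'
from h import *
rd()
p=eyes.snapshot("wrist"); save(p,"wrist6",1.5)
p=eyes.snapshot("top"); save(p,"top6",1.5)
for k,z in dict(strap_pivot=.07,strap_tip=.07).items():
    for a in eyes.tip_of(p,k)[:2]: print(k,a["score"],a["position"],onplane(p,a["position"],z))
E
```

```text
t 12.475 q [-0.0088  0.2973  0.0849  1.3582  0.0013  0.0636] pos [ 0.6379 -0.0052  0.0753] head 3.0692198111068727 z [ 0.0002  0.0013 -1.    ] F [ 3.2756  5.6737 -0.369 ] g 0.00012002787950155097
r,d 0.10467313513131497 0.02038631801042054 -0.07237284248292042
```

View pics/wrist6.png

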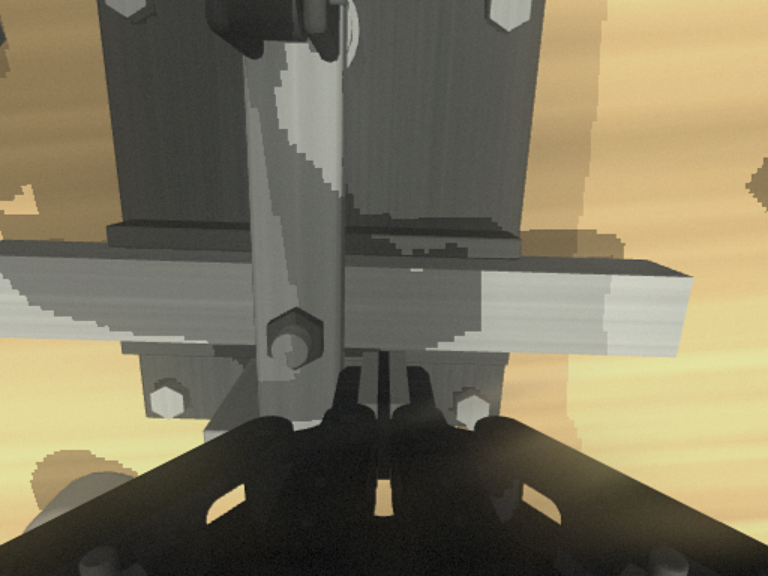

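The force rose to 5.7 N and the strap looks square with its end at the post. One more nudge to confirm the stop.

jog_arm(
  rows=[
    [0,0,0,0,-1,0,0],
    [0,0,0,0,-0.5,0,0],
    [0,0,0,0,0,0,0],
    [0,0,0,0,0,0,0],
  ],
)

```text
t: 13.18
eef_pos: [0.6379, -0.0056, 0.0754]
tool_rot: [0.036, 0.999, 0.002, 0.0]
wrist_force: [2.9, 10.5, -0.8]
grip_width: -0.004
```

The strap is on its stop: commanded 1.5 mm more, moved 0.4 mm, 10.5 N. Backing off and rising.

jog_arm(
  rows=[
    [0,0,0,0,5,0,0],
    [0,0,0,0,15,0,0],
    [0,0,0,0,5,-15,0],
    [0,0,0,0,0,-35,0],
    [0,0,0,0,0,-40,0],
    [0,0,0,0,0,-40,0],
    [0,0,0,0,0,-30,0],
    [0,0,0,0,0,0,0],
  ],
)

```text
t: 14.18
eef_pos: [0.6403, 0.0178, 0.2392]
tool_rot: [0.036, 0.999, 0.0, 0.003]
wrist_force: [0.8, -0.1, 0.8]
grip_width: -0.002
```

```bash
python3 - <<'E'
from h import *
o,R=st()
to(pose(Y,-.075,0,.235),Y+np.pi)
p=eyes.snapshot("wrist"); save(p,"wrist7",1.5)
T=np.eye(4);T[:3,:3]=R;T[:3,3]=o["eef_pos"]
W=T@np.array(p["mount"]); Rc=W[:3,:3].T; p2=dict(K=p["K"],R=Rc,t=-Rc@W[:3,3])
tp=eyes.snapshot("top"); sc=eyes.snapshot("scene"); save(sc,"scene7")
for nm,pp,q in(("w",p2,p),("top",tp,tp),("sc",sc,sc)):
  for k,z in dict(strap_pivot=.07,strap_tip=.07,lever_pin=.092,lever_tip=.172).items():
    for a in eyes.tip_of(q,k)[:1]: print(nm,k,a["score"],onplane(pp,a["position"],z))
E
```

```text
t 14.175 q [ 0.0279  0.3053  0.4114  1.6716 -0.0003  0.1005] pos [0.6403 0.0178 0.2392] head 3.06891270261115 z [ 0.0053 -0.0001 -1.    ] F [ 0.8249 -0.1319  0.8029] g -0.0023457669808367395
t 14.175 q [ 0.0279  0.3053  0.4114  1.6716 -0.0003  0.1005] pos [0.6403 0.0178 0.2392] head 3.06891270261115 z [ 0.0053 -0.0001 -1.    ] F [ 0.8249 -0.1319  0.8029] g -0.0023457669808367395
shift mm in tool axes [180.3962 -43.2823   3.2644] rz 0.0033200490213567413
w strap_pivot 0.69 [ 0.5363 -0.0203  0.07  ]
w strap_tip 0.69 [ 0.6597 -0.0319  0.07  ]
w lever_pin 0.79 [ 0.5315 -0.0194  0.092 ]
w lever_tip 0.8 [ 0.5267 -0.0209  0.172 ]
sc strap_pivot 0.98 [ 0.5281 -0.0209  0.07  ]
sc strap_tip 0.87 [ 0.6564 -0.0311  0.07  ]
sc lever_pin 0.75 [ 0.5357 -0.0171  0.092 ]
sc lever_tip 0.89 [ 0.516  -0.0148  0.172 ]
```

View pics/wrist7.png

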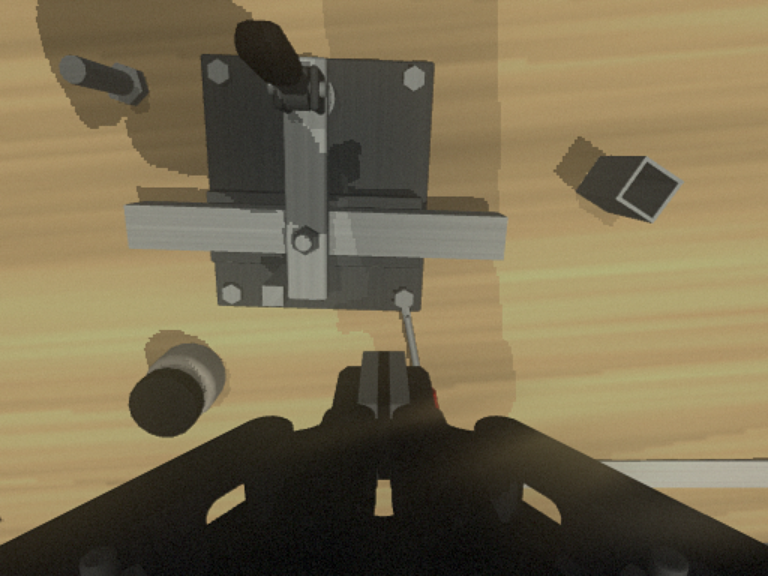

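View pics/scene7.png

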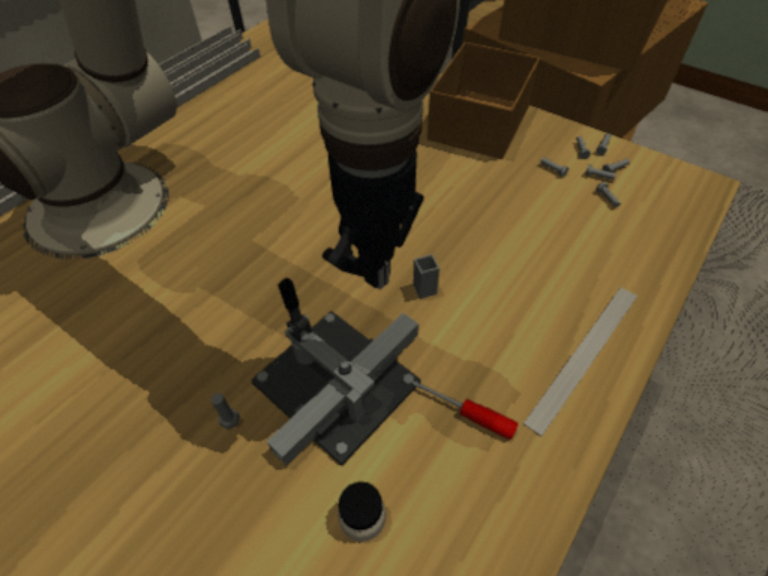

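The strap lies square across the tube, end against the stop post, and all bystanders stand as before. The lever is still open. Moving over and behind the lever.

jog_arm(
  rows=[
    [0,0,0,20,-5,0,0],
    [0,0,0,30,-8,0,0],
    [0,0,0,30,-8,0,0],
    [0,0,0,30,-8,0,0],
    [0,0,0,30,-7,0,0],
    [0,0,0,25,-5,0,0],
    [0,0,0,15,-3,0,0],
    [0,0,0,0,0,0,0],
    [0,0,0,0,0,0,0],
  ],
)

```text
t: 16.05
eef_pos: [0.4574, -0.0131, 0.2352]
tool_rot: [0.036, 0.999, 0.0, 0.0]
wrist_force: [0.4, 0.6, 0.2]
grip_width: -0.0
```

```bash
sed -i 's/^P=.*; Y/P=np.array([.533,-.019]); Y/' h.py; python3 - <<'E'
from h import *
rd()
to(pose(Y,-.065,0,.165),Y+np.pi)
E
```

```text
t 16.05 q [-0.0287 -0.1377 -0.0694  1.6387  0.      0.0441] pos [ 0.4574 -0.0131  0.2352] head 3.068792125549452 z [ 0.0003  0.     -1.    ] F [0.3675 0.6475 0.1549] g -0.00024494939324473317
r,d -0.07580658521956711 0.00036980145123155863 -0.0728005280403412
t 16.05 q [-0.0287 -0.1377 -0.0694  1.6387  0.      0.0441] pos [ 0.4574 -0.0131  0.2352] head 3.068792125549452 z [ 0.0003  0.     -1.    ] F [0.3675 0.6475 0.1549] g -0.00024494939324473317
shift mm in tool axes [-10.7834  -0.1657  70.2393] rz 0.0031994719596588617
```

jog_arm(
  rows=[
    [0,0,0,0,0,20,0],
    [0,0,0,0,0,25,0],
    [0,0,0,0,0,18,0],
    [0,0,0,0,0,7,0],
    [0,0,0,-8,0,0,0],
    [0,0,0,-7,0,0,0],
    [0,0,0,0,0,0,0],
  ],
)

```text
t: 16.92
eef_pos: [0.4726, -0.0143, 0.1658]
tool_rot: [0.036, 0.999, -0.0, 0.0]
wrist_force: [-0.2, -0.1, -0.6]
grip_width: 0.001
```

```bash
python3 - <<'E'
from h import *
rd()
p=eyes.snapshot("wrist"); save(p,"wrist8",1.2)
p=eyes.snapshot("scene"); save(p,"scene8",1.5)
E
```

```text
t 16.925 q [-0.0303 -0.1136 -0.1817  1.5018 -0.      0.0426] pos [ 0.4726 -0.0143  0.1658] head 3.0687110952821453 z [ 0.0008 -0.0001 -1.    ] F [-0.1647 -0.1216 -0.6477] g 0.0011272195385907567
r,d -0.060610364274619945 0.0002400994112107515 -0.07288155830764786
```

View pics/wrist8.png

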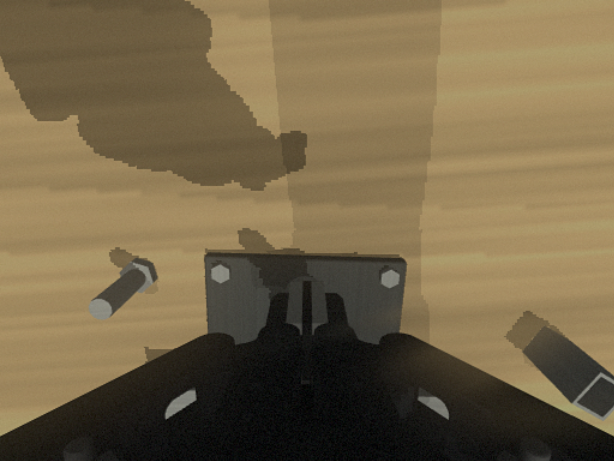

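View pics/scene8.png

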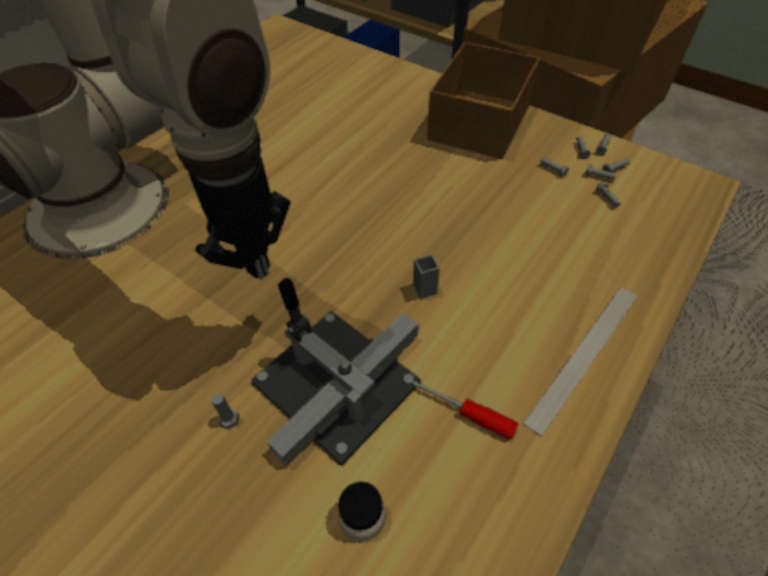

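The fingers are in line behind the lever. Pushing it forward on the level first.

jog_arm(
  rows=[
    [0,0,0,-7,0,0,0],
    [0,0,0,-7,0,0,0],
    [0,0,0,-7,0,0,0],
    [0,0,0,-7,0,0,0],
    [0,0,0,-7,0,0,0],
    [0,0,0,-7,0,0,0],
  ],
)

```text
t: 17.77
eef_pos: [0.5137, -0.0174, 0.1653]
tool_rot: [0.036, 0.999, -0.0, -0.0]
wrist_force: [-2.9, -0.9, 2.7]
grip_width: -0.003
```

jog_arm(
  rows=[
    [0,0,0,-7,0,0,0],
    [0,0,0,-7,0,0,0],
    [0,0,0,-7,0,0,0],
    [0,0,0,-7,0,0,0],
    [0,0,0,-7,0,0,0],
    [0,0,0,-7,0,0,0],
  ],
)

```text
t: 18.52
eef_pos: [0.5559, -0.0203, 0.1652]
tool_rot: [0.036, 0.999, 0.0, -0.0]
wrist_force: [-4.5, 0.7, 0.4]
grip_width: 0.002
```

```bash
python3 - <<'E'
from h import *
rd()
p=eyes.snapshot("scene"); save(p,"scene9",1.5)
E
```

```text
t 18.525 q [-0.0366  0.0866  0.0151  1.4995  0.0002  0.0361] pos [ 0.5559 -0.0203  0.1652] head 3.0689030189791646 z [-0.0001  0.0002 -1.    ] F [-4.5092  0.7123  0.426 ] g 0.00175494844979666
r,d 0.02297340477651771 0.0003776168898605138 -0.07268963461062938
```

View pics/scene9.png

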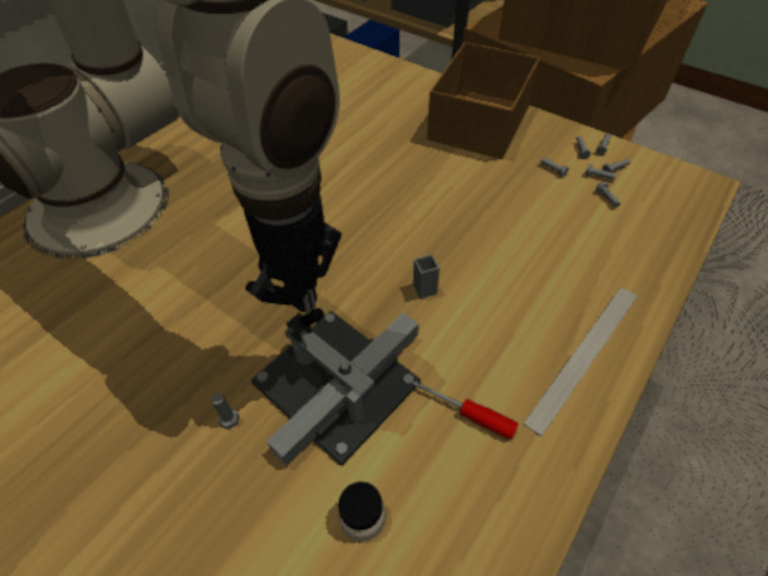

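The lever is tipping over, with contact at 4.5 N. Now following the arc over and down.

jog_arm(
  rows=[
    [0,0,0,-7,0,2,0],
    [0,0,0,-6.5,0,4,0],
    [0,0,0,-4.5,0,4,0],
    [0,0,0,-4,0,5,0],
    [0,0,0,-4,0,5,0],
    [0,0,0,-3,0,6,0],
    [0,0,0,0,0,0,0],
  ],
)

```text
t: 19.45
eef_pos: [0.5848, -0.0224, 0.1388]
tool_rot: [0.036, 0.999, 0.0, 0.0]
wrist_force: [-0.2, 0.5, -0.3]
grip_width: -0.001
```

```bash
python3 - <<'E'
from h import *
rd()
p=eyes.snapshot("scene"); save(p,"scene10",1.5)
E
```

```text
t 19.45 q [-0.0384  0.1568  0.0414  1.4552  0.0003  0.0343] pos [ 0.5848 -0.0224  0.1388] head 3.068855962531226 z [ 0.0002  0.0003 -1.    ] F [-0.1961  0.4801 -0.2506] g -0.000987107740748604
r,d 0.051888357294757576 0.00035347777779566147 -0.07273669105856762
```

View pics/scene10.png

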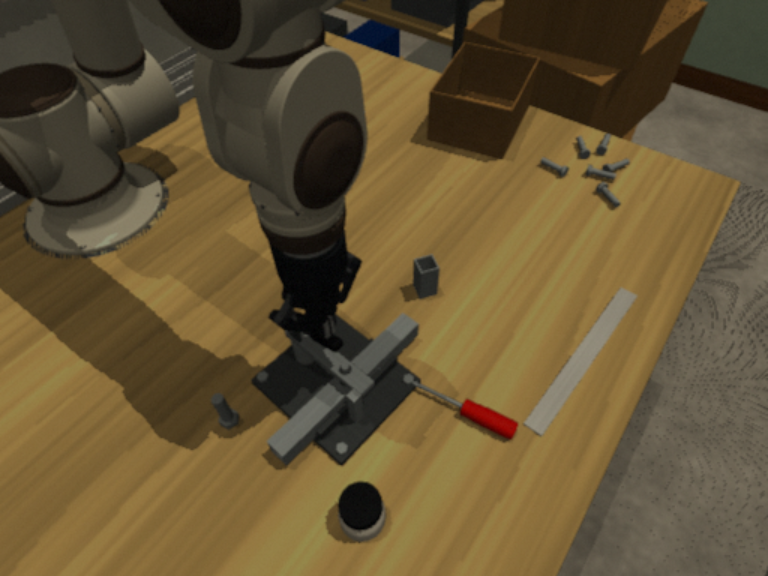

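jog_arm(
  rows=[
    [0,0,0,-2,0,4,0],
    [0,0,0,-2,0,4,0],
    [0,0,0,0,0,0,0],
  ],
)

```text
t: 19.88
eef_pos: [0.5884, -0.0227, 0.1309]
tool_rot: [0.036, 0.999, 0.0, -0.0]
wrist_force: [-0.9, -0.4, -1.0]
grip_width: 0.002
```

jog_arm(
  rows=[
    [0,0,0,-0.5,0,2,0],
    [0,0,0,0,0,0,0],
  ],
)

```text
t: 20.12
eef_pos: [0.589, -0.0228, 0.1293]
tool_rot: [0.036, 0.999, 0.0, 0.0]
wrist_force: [-0.6, 0.5, 2.7]
grip_width: 0.001
```

jog_arm(
  rows=[
    [0,0,0,0,0,1.5,0],
    [0,0,0,0,0,0,0],
  ],
)

```text
t: 20.38
eef_pos: [0.5893, -0.0228, 0.128]
tool_rot: [0.036, 0.999, 0.0, 0.001]
wrist_force: [-0.2, 0.8, 4.7]
grip_width: -0.003
```

jog_arm(
  rows=[
    [0,0,0,0,0,1.5,0],
    [0,0,0,0,0,0,0],
  ],
)

```text
t: 20.62
eef_pos: [0.5895, -0.0228, 0.1271]
tool_rot: [0.036, 0.999, 0.0, 0.001]
wrist_force: [0.0, -0.0, 6.7]
grip_width: -0.001
```

jog_arm(
  rows=[
    [0,0,0,0,0,1.5,0],
    [0,0,0,0,0,0,0],
  ],
)

```text
t: 20.88
eef_pos: [0.5896, -0.0229, 0.1267]
tool_rot: [0.036, 0.999, -0.0, 0.002]
wrist_force: [-2.6, 0.8, 14.9]
grip_width: 0.001
```

jog_arm(
  rows=[
    [0,0,0,0,0,1.5,0],
    [0,0,0,0,0,0,0],
  ],
)

```text
t: 21.12
eef_pos: [0.5897, -0.0229, 0.1264]
tool_rot: [0.036, 0.999, -0.0, 0.002]
wrist_force: [-5.1, 0.9, 22.3]
grip_width: 0.0
```

Hard stop: force 22 N with no further travel, and the fingertip height of 109 mm matches the 110 mm expected for fully down. Hold briefly, then rise clear.

jog_arm(
  rows=[
    [0,0,0,0,0,0,0],
    [0,0,0,0,0,0,0],
    [0,0,0,0,0,-5,0],
    [0,0,0,0,0,-15,0],
    [0,0,0,0,0,-30,0],
    [0,0,0,0,0,-40,0],
    [0,0,0,0,0,-30,0],
    [0,0,0,25,10,-10,0],
    [0,0,0,30,20,0,0],
    [0,0,0,30,20,0,0],
    [0,0,0,20,10,0,0],
    [0,0,0,0,0,0,0],
  ],
)

```text
t: 22.62
eef_pos: [0.4879, 0.0452, 0.2541]
tool_rot: [0.036, 0.999, 0.0, 0.0]
wrist_force: [0.2, 0.4, 0.1]
grip_width: -0.0
```

```bash
python3 - <<'E'
from h import *
rd()
hz=dict(strap_pivot=.07,strap_tip=.07,lever_pin=.092,lever_tip=.106,tube=.012,offcut=0,bolt=0,jar=0,deburrer=0)
for n in("top","scene"):
    p=eyes.snapshot(n); save(p,n+"11")
    for k,z in hz.items():
        for a in eyes.tip_of(p,k)[:1]: print(n,k,a["score"],onplane(p,a["position"],z))
u=np.array([np.cos(Y),np.sin(Y)]); tip=P+.084*u
print("expected lever tip px (scene)",proj(p,[*tip,.1064])*1.5, "pin",proj(p,[*P,.092])*1.5)
E
```

```text
t 22.625 q [ 0.0924 -0.055   0.0434  1.6685  0.      0.1639] pos [0.4879 0.0452 0.2541] head 3.070083508987415 z [ 0.0008  0.0001 -1.    ] F [0.2192 0.4398 0.0955] g -5.10153330364721e-05
r,d -0.049611514403955524 0.06083021809494187 -0.071509144602377
top strap_tip 0.54 [ 0.6559 -0.0354  0.07  ]
top jar 0.87 [ 0.7282 -0.1504  0.    ]
top deburrer 0.89 [0.7574 0.0389 0.    ]
scene strap_pivot 0.96 [ 0.5312 -0.0217  0.07  ]
scene strap_tip 0.8 [ 0.6627 -0.03    0.07  ]
scene lever_pin 0.66 [ 0.533  -0.0269  0.092 ]
scene lever_tip 0.89 [ 0.6117 -0.0278  0.106 ]
scene tube 0.79 [ 0.6191 -0.0247  0.012 ]
scene offcut 0.79 [0.6065 0.1794 0.    ]
scene bolt 0.7 [ 0.5091 -0.1497  0.    ]
scene deburrer 0.58 [0.7543 0.0354 0.    ]
expected lever tip px (scene) [344.0908 352.3504] pin [298.7218 323.2553]
```

View pics/scene11.png

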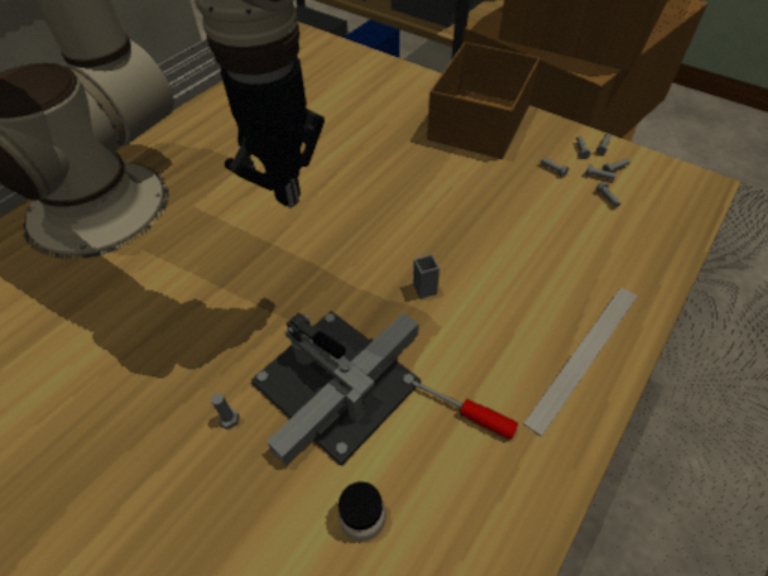

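View pics/top11.png

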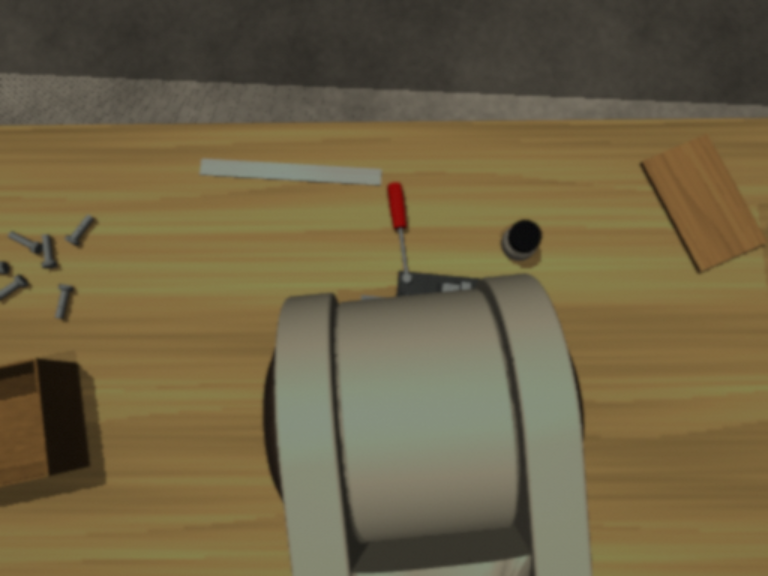

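The scene picture shows the lever lying along the strap. Its grip end is at about px (345,353), against (344,352) predicted for fully down. The strap touches the stop, and nothing else has moved. Handing in.

```bash
python3 -c "
from bench import ctrl
print(ctrl.finish_job())"
```

```text
the job is handed in; nothing more can be done
None
```

The tube is clamped, as far as my checks show, and the job was handed in at about 23 s of the 51 s allowed. It reported no verdict.

I swept the strap home with the back of the shut fingers, then tipped the cam lever over and pressed it down to its end stop. After that I lifted the hand clear.

- **Strap:** at the stop, a further 1.5 mm command moved it only 0.4 mm and the force rose to 10.5 N. The final pictures show it square across the tube, against the post.
- **Lever:** it stopped hard at about 22 N with the fingertips 109 mm above the bench (110 mm expected for fully down). In the scene picture its grip end lies within a pixel or two of the predicted spot.
- **Tube and bystanders:** the scene picture shows them where they were. Most network readings agreed within about 8 mm. The offcut's read about 15 mm from its one good early reading (another camera), but in the scene pictures it has not moved.
- **Not checked directly:** the foot's force on the tube cannot be measured from the state; I inferred it from the lever being at its end stop. In the last top view the arm hid most of the fixture, so the final check there rests on the scene camera.

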